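# Show an X-ray cassette to the inspection camera

### The arm

A 6-joint arm with a two-finger parallel gripper is mounted at the origin on the work surface. World frame = base frame: x ahead of the robot, y to its left, z up, the work surface at z = 0. Lengths are in m, angles in rad, forces in N, time in s.
With the tool pointing down it reaches from about 0.375 to 0.925 m from the base axis. Payload 5.7 kg.
Tool frame: the origin (TCP) lies on the centre line of the jaws, within the pads' length; the fingertips stand 17 mm ahead of it and the grasp point (between the pads) lies 2 mm behind it; z points along the fingers, y is the line along which they close (so a half turn about z gives the same grasp; the last joint's range is limited). The gripper opens to 85 mm and grips with 20 to 120 N. Pads are 22 mm wide; open, the fingers measure 114 mm over their backs; the gripper's body (76 mm by 85 mm) begins 54 mm behind the grasp point. The pads swing forward as they close: fully open they stand 13 mm farther back than shut.
Start: joints at [1.115, 0.359, 1.51, -0, 1.272, -0.115], TCP at [0.201, 0.565, 0.248] pointing down, gripper open.
Joint ranges: [-2.97, 2.97], [-1.01, 2.36], [0.21, 2.38], [-0.96, 4.11], [0.2, 2.71], [-2.98, 2.98]. Speed limits (rad/s): [2.39, 2.39, 3.14, 3.14, 3.14, 3.14].

### API

Orientations are given as a rotation vector (axis times angle).
In Python, from bench import ctrl, cams, finder gives the robot as it stands. Calls block until the motion is done:
- ctrl.reach(position, orientation): joint-space move of the TCP to a pose.
- ctrl.move_l(position, orientation=None, rate=0.15, threshold=None): straight line of the TCP; orientation=None keeps the orientation; rate is the mean speed in m/s. With threshold (N) it stops when the force on the tool has changed by that much, and returns True; else False.
- ctrl.set_joints(angles): joint-space move.
- ctrl.set_gripper(opening, force=None): finger opening in m; force is the grip in N (None keeps the last); returns when the fingers have stopped.
- ctrl.hold(seconds).
- ctrl.solve_ik(position, orientation): joint angles nearest the present ones, or None.
- cams.camera(name): name is "scene" or "top"; returns (picture, depth): 420x560x3 uint8, red, green, blue; 420x560 float32, m along the optical axis (not along the pixel's ray), 0 where there is no reading.
- cams.camera_model(name): a dict with "fovy" (degrees; the focal length in pixels is half the picture's height over the tangent of half this angle, whatever the lens; pixels are square), "cx", "cy" (the principal point, pixels), "camera_from_world" (4x4, takes a point from world to camera coordinates). Camera axes: x right, y down, z forward; pixel columns grow to the right and rows downward; lengths in m; the calibration is good to about 2 mm. A picture is of the moment at which its call begins. camera_model takes no time and is no camera call.
A pose or a line that the arm cannot do raises ctrl.PlanningError and nothing moves.
- ctrl.finish_job(): hands the job in; it is judged then, once.
Trained networks look in the newest picture that a camera, given by its name, has taken for a name from the list of things; names that differ only in an ending like _2 or _b are one class to them, and where a whole thing is asked for, a point or a joint stands for the part that bears it (a point fixed in the world has none). Each returns a list of dicts, best first, with "p" (0 to 1); they miss things now and then, are a little off and sometimes report something else, mostly with a low value. They report only what shows in the picture. A call takes as long as a camera call. They do not tell look-alikes from the thing itself.
- finder.look_for(thing, camera): "location" ([x, y, z] in m, in the coordinates of the camera as it stood for that picture, good to about 4 mm: the middle of the surface that is visible of it).
Readings, each from a call of its own:
- ctrl.current_t(): time.
- ctrl.current_joint_positions(): joint angles.
- ctrl.current_joint_velocities(): joint speeds.
- ctrl.current_effort(): joint torques, N m.
- ctrl.current_tcp_pos(): TCP position.
- ctrl.current_tool_rot(): TCP orientation.
- ctrl.current_contact_force(): force on the tool from outside, world axes, zero at the start.
- ctrl.current_ft_torque(): the same for the moment, N m.
- ctrl.current_finger_gap(): finger opening in m.
- ctrl.current_gripper_force(): force on a finger pad.
Only numpy, scipy, OpenCV 4.12 (cv2) and the standard library are available. Lean on these libraries where they do the work, as an engineer would, in place of code of your own. Each camera call takes 0.05 s, during which the arm holds its last target. There are 200 camera calls.

### The job

Draw the X-ray cassette with the orange top up out of its slotted rack and finish holding it in the air in front of the inspection camera on the blue stand: upright, white window towards the lens and square to it, its middle level with the lens and straight ahead of it, 15 cm from the glass. Keep holding it still there when you finish; do not touch the camera or its stand, and leave the other cassettes and everything else on the table where they are.

Things in the scene. Friction and masses are not known exactly. Their poses are not given: they have to be found in the camera images.
- cassette_orange: Flat black X-ray cassette, top 28 mm bright orange; 110 mm wide (own x), 10 mm thick (own y), 130 mm tall (own z); origin at the centre of its underside. White window on its +y face; black back with two metal catches. About 0.25 kg. Stands upright in any one of the rack's slots, underside 12 mm and top edge 142 mm above the table; the +y face looks towards the camera stand's side.
- orange_centre (a point): The middle of the orange cassette, 65 mm above its underside, in mid-thickness; axes as the cassette's.
- rack: White slotted rack, fixed, 140 (own x) by 200 (own y) by 62 mm high; origin at the centre of its underside. Three slots along own x at own y = -65, 0, +65 mm: floor 12 mm above the table, 13 mm wide, 118 mm long, 50 mm deep. The 6 mm guides stand only at the ends of each slot; a cassette must rise over 50 mm to come clear.
- lens (a point): Middle of the front glass of the inspection camera's lens (black barrel, white ring 58 mm across), 170 to 230 mm above the table, varies; it looks level along this frame's own -y; z is up. The white camera body behind it is 66 mm wide and 60 mm high.
- stand: Blue base plate (150 by 130 by 14 mm), fixed to the table, with a steel column 346 mm high that carries the camera; origin at the centre of the underside below the camera, axes as the lens's; the lens glass lies at own x = 0, y = -97 mm, the column at y = +45 mm.
- cassette_blue: Like the orange cassette but with a blue top, 110 mm wide (own x), 10 mm thick (own y), 130 mm tall (own z); origin at the centre of its underside; stands in another slot.
- cassette_grey: Like the orange cassette but with a grey top, 110 mm wide (own x), 10 mm thick (own y), 130 mm tall (own z); origin at the centre of its underside; stands in another slot.
- perch: Wooden bird perch: base 130 by 170 by 22 mm, round branch along y at about 95 mm height (top at 110 mm); origin at the centre of its underside. Bystander.
- bowl: Metal bowl, 130 mm across, 50 mm high; origin at the centre of its underside. Bystander.
- disinfectant: Blue plastic bottle, 68 mm across, 160 mm tall; origin at the centre of its underside. Bystander.
- swab_jar: Glass jar with steel lid, 72 mm across, 90 mm tall; origin at the centre of its underside. Bystander.
- torch: Small black torch, 130 mm long, 26 mm thick, lying along own y on the table in front of the robot; origin under the middle of its 105 mm handle. Bystander.
There are look-alikes about, which are no part of the job. Leave any red look-alike of the cassette_orange alone.

How it is judged:
By the outcome, as a careful person would: the job done as asked, in the order asked, and still so for the second after the job is handed in, while the arm keeps its last pose, push and grip.
It also fails if it takes over 40 s, if anything falls off the work surface, if the arm or the gripper's body presses on something with over 40 N, if the wrist force passes 120 N, or if a joint passes its speed limit or range.

## Working session

There is one attempt and no reset: what is moved stays moved. The work goes in short steps, each a Python script; the robot and the scene stay as the last script left them, time stands still between calls to the robot, and variables do not carry over. Pictures are saved under pics/ and viewed, at most 10 in all, crops included, and the job is handed in when it is done.

```bash
mkdir -p pics; ls; cat > h.py <<'E'
import numpy as np, cv2
from bench import ctrl, cams, finder
def snap(n,tag):
    im,d=cams.camera(n); cv2.imwrite(f'pics/{tag}.png',im[:,:,::-1]); np.savez(f'pics/{tag}.npz',im=im,d=d); return im,d
def world(n,d):
    m=cams.camera_model(n); H,W=d.shape; f=H/2/np.tan(np.radians(m['fovy'])/2)
    v,u=np.mgrid[:H,:W]; P=np.stack([(u-m['cx'])*d/f,(v-m['cy'])*d/f,d,np.ones_like(d)],-1)
    return (P@np.linalg.inv(m['camera_from_world']).T)[...,:3]
def c2w(n,p): return (np.linalg.inv(cams.camera_model(n)['camera_from_world'])@np.r_[p,1])[:3]
def pix(n,p):
    m=cams.camera_model(n); f=210/np.tan(np.radians(m['fovy'])/2); q=m['camera_from_world']@np.r_[p,1]
    return f*q[:2]/q[2]+[m['cx'],m['cy']]
E
python3 - <<'E'
from h import *
np.set_printoptions(precision=3,suppress=True)
for n in ['scene','top']:
    snap(n,n+'0'); print(n,cams.camera_model(n))
    for t in ['cassette_orange','rack','lens','stand','cassette_blue','cassette_grey','perch','disinfectant']:
        for r in finder.look_for(t,n)[:3]: w=c2w(n,r['location']); print(t,round(r['p'],2),w,pix(n,w))
print(ctrl.current_t())
E
```

```text
pics
scene {'fovy': 54.83337484625658, 'cx': 274.9680113400401, 'cy': 203.99650183871776, 'camera_from_world': array([[-0.564,  0.826, -0.008,  0.312],
       [ 0.538,  0.36 , -0.762, -0.223],
       [-0.626, -0.434, -0.648,  1.414],
       [ 0.   ,  0.   ,  0.   ,  1.   ]])}
cassette_orange 0.98 [ 0.596 -0.013  0.087] [260.209 215.281]
cassette_orange 0.81 [ 0.543 -0.285  0.107] [191.92  162.903]
cassette_orange 0.58 [ 0.738 -0.361  0.073] [120.94  199.725]
rack 0.75 [ 0.584 -0.17   0.035] [216.665 205.395]
rack 0.6 [ 0.546 -0.289  0.11 ] [190.177 161.852]
lens 0.56 [0.562 0.406 0.206] [451.113 241.02 ]
stand 0.76 [0.552 0.429 0.173] [460.468 255.285]
cassette_grey 0.86 [ 0.53  -0.222  0.104] [212.236 168.733]
perch 0.93 [0.787 0.201 0.024] [291.338 330.207]
perch 0.69 [0.565 0.405 0.21 ] [450.719 240.368]
disinfectant 0.94 [0.36  0.434 0.12 ] [479.519 219.846]
top {'fovy': 49.70602107726801, 'cx': 275.6268203558431, 'cy': 203.22560438424637, 'camera_from_world': array([[ 0.024, -1.   ,  0.019,  0.002],
       [-0.984, -0.026, -0.174,  0.567],
       [ 0.174, -0.014, -0.985,  1.232],
       [ 0.   ,  0.   ,  0.   ,  1.   ]])}
cassette_orange 0.83 [ 0.72  -0.355  0.115] [411.917 148.042]
cassette_orange 0.75 [ 0.576 -0.02   0.125] [289.692 195.199]
cassette_orange 0.63 [ 0.527 -0.287  0.109] [388.284 216.978]
rack 0.23 [0.759 0.19  0.025] [218.145 139.097]
lens 0.71 [0.536 0.39  0.215] [123.531 199.828]
stand 0.69 [0.531 0.414 0.211] [114.105 201.756]
cassette_grey 0.63 [ 0.521 -0.221  0.118] [364.631 217.96 ]
perch 0.72 [0.759 0.189 0.025] [218.229 138.942]
disinfectant 0.91 [0.347 0.409 0.107] [123.4   278.571]
0.9
```

```bash
python3 - <<'E'
import cv2
a=cv2.imread('pics/scene0.png');b=cv2.imread('pics/top0.png')
cv2.imwrite('pics/s1.png',cv2.resize(a,(784,588)));cv2.imwrite('pics/t1.png',cv2.resize(b,(784,588)))
E
```

```text
(no output)
```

View pics/s1.png

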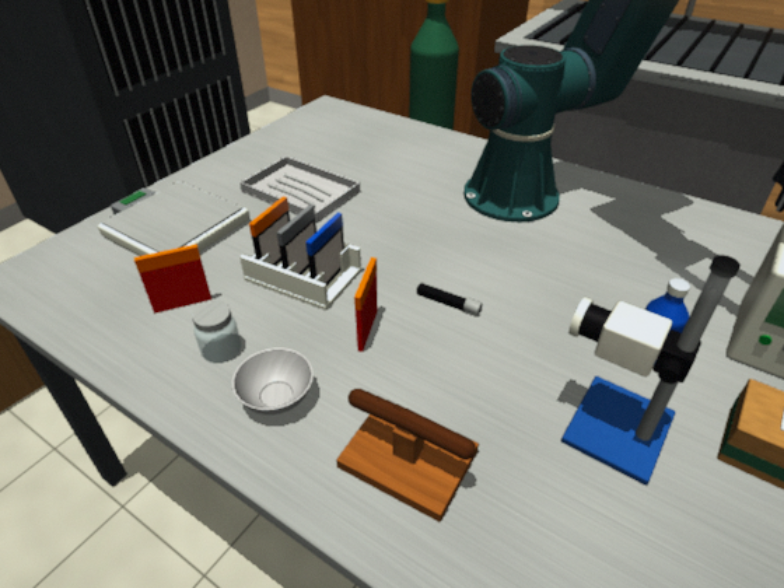

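View pics/t1.png

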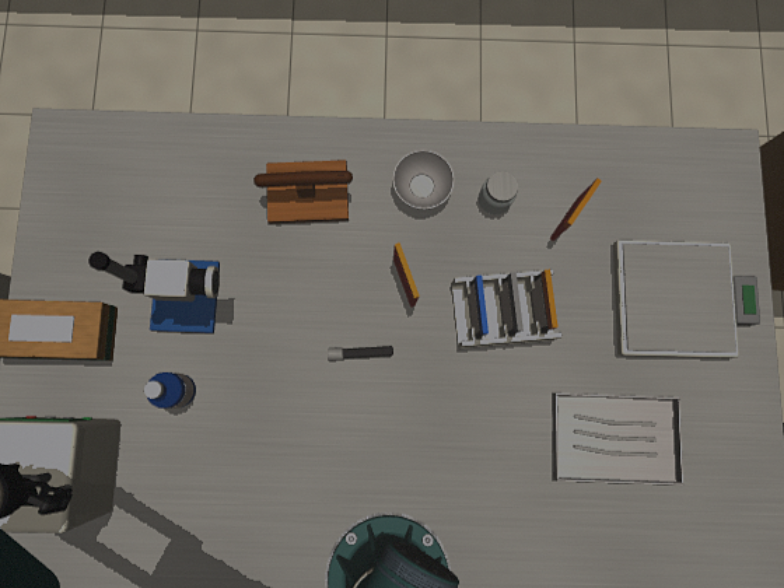

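The picture shows three orange-topped plates. The two at scene px (260,215) and (121,200) are red and stand free on the table, so they are look-alikes. The one at scene (192,163) / top (388,217) stands black in the rack slot farthest from the stand, so it fits the description. The finder's results from the two cameras differ by 2–3 cm, so I'll check the calibration with the point clouds and take a confirming crop.

```bash
cat > m.py <<'E'
from h import *
np.set_printoptions(precision=4,suppress=True)
def masks(im):
    hsv=cv2.cvtColor(im,cv2.COLOR_RGB2HSV).astype(int); h,s,v=hsv[...,0],hsv[...,1],hsv[...,2]
    return dict(orange=(h>8)&(h<22)&(s>180)&(v>120),blue=(h>105)&(h<125)&(s>150)&(v>60))
if __name__=='__main__':
  for n in ['scene','top']:
    z=np.load(f'pics/{n}0.npz'); im,d=z['im'],z['d']; W=world(n,d); ok=d>0
    t=ok&(abs(W[...,2])<.03)&(W[...,0]>.3)&(W[...,0]<.9)&(abs(W[...,1])<.5)
    A=W[t]; c=np.linalg.lstsq(np.c_[A[:,:2],np.ones(len(A))],A[:,2],rcond=None)[0]; print(n,'table z',np.median(A[:,2]),c)
    for k,m in masks(im).items():
        N,L,S,C=cv2.connectedComponentsWithStats(m.astype(np.uint8))
        for i in range(1,N):
            if S[i,4]>40:
                q=W[(L==i)&ok]; print(k,S[i],'ctr',np.median(q,0),np.percentile(q,3,axis=0),np.percentile(q,97,axis=0))
    # rack top white
    for nm,lo,hi in [('rack',[.4,-.4,.05],[.7,-.1,.068]),('cassTop',[.4,-.4,.135],[.7,-.1,.16]),('perchbase',[.6,.05,.015],[.95,.35,.03]),('camera',[.4,.28,.16],[.7,.6,.3])]:
        k=ok&np.all((W>lo)&(W<hi),-1); q=W[k]; print(nm,len(q),len(q) and (np.percentile(q,2,axis=0),np.percentile(q,98,axis=0)))
  a=cv2.imread('pics/scene0.png')[120:240,90:290]; b=cv2.imread('pics/top0.png')[110:260,280:450]
  b=cv2.resize(b,(400,353)); a=cv2.resize(a,(400,240)); o=np.zeros((353,800,3),np.uint8); o[:240,:400]=a;o[:,400:]=b; cv2.imwrite('pics/crop1.png',o)
E
python3 m.py
```

```text
scene table z 0.0023541616558637735 [-0.0006  0.0003  0.0051]
orange [178 141  26  27  98] ctr [ 0.5437 -0.2867  0.1438] [ 0.4867 -0.2956  0.1298] [ 0.5893 -0.2803  0.1464]
orange [ 96 175  45  12 128] ctr [ 0.7295 -0.3615  0.132 ] [ 0.6865 -0.3896  0.1275] [ 0.7708 -0.3313  0.1343]
orange [254 184  15  37 160] ctr [ 0.5943 -0.0137  0.1315] [ 0.5379 -0.0356  0.1085] [0.634  0.0032 0.134 ]
orange [264 296  33  19  82] ctr [0.7827 0.1803 0.082 ] [0.7467 0.1096 0.0223] [0.7883 0.2057 0.0846]
orange [ 241  307   87   61 2222] ctr [0.8073 0.2011 0.0236] [0.7747 0.1166 0.0211] [0.8352 0.2729 0.026 ]
orange [303 315  33  16  65] ctr [0.7418 0.2407 0.0236] [0.7362 0.2051 0.0216] [0.7454 0.2711 0.0257]
blue [219 152  25  30 201] ctr [ 0.5266 -0.1573  0.1401] [ 0.4757 -0.1647  0.1183] [ 0.574  -0.1504  0.146 ]
blue [462 211  30  26 437] ctr [0.3634 0.4362 0.1173] [0.3492 0.4041 0.0949] [0.3764 0.4593 0.1407]
blue [ 402  269   80   77 3204] ctr [0.5601 0.4301 0.0157] [0.4766 0.3732 0.0105] [0.6158 0.4931 0.0183]
rack 851 (array([ 0.455 , -0.3335,  0.0504]), array([ 0.6929, -0.1236,  0.0671]))
c
[... 674 characters left out ...]
76 0.3967 0.0145] [0.5984 0.3681 0.0101] [0.6134 0.4205 0.0199]
blue [340 197   9  42 150] ctr [ 0.5185 -0.162   0.1436] [ 0.4675 -0.1701  0.1383] [ 0.5684 -0.1539  0.1476]
blue [107 227  46  10 236] ctr [0.4743 0.4397 0.0146] [0.4672 0.3698 0.0095] [0.4889 0.4902 0.0189]
blue [106 266  24  25 313] ctr [0.3504 0.4136 0.1119] [0.3196 0.3986 0.0989] [0.3763 0.4451 0.126 ]
rack 821 (array([ 0.4498, -0.3293,  0.0513]), array([ 0.6022, -0.1287,  0.0675]))
cassTop 594 (array([ 0.4688, -0.2983,  0.1362]), array([ 0.5816, -0.1539,  0.1477]))
perchbase 1740 (array([0.7039, 0.105 , 0.0172]), array([0.8325, 0.2681, 0.0279]))
camera 1818 (array([0.5067, 0.3237, 0.172 ]), array([0.5743, 0.4715, 0.28  ]))
```

View pics/crop1.png

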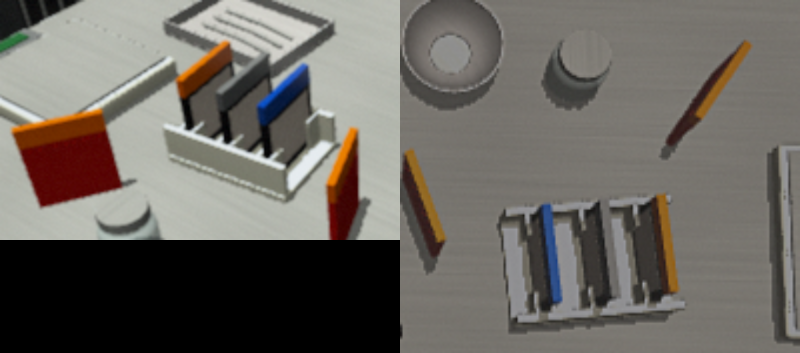

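The crop confirms it: the orange-topped cassette with a black body and pale window is in the rack, and the other two are red-bodied. Next I'll measure the cassette, lens, stand yaw and any lens distortion more finely.

```bash
cat > m2.py <<'E'
from m import *
def line(q): 
    c=(q[:,:2].min(0)+q[:,:2].max(0))/2; r=cv2.minAreaRect(q[:,:2].astype(np.float32)*1000); return r
for n in ['scene','top']:
    z=np.load(f'pics/{n}0.npz'); im,d=z['im'],z['d']; W=world(n,d); ok=d>0; mk=masks(im); print('==',n)
    g=ok&(W[...,2]>.139)&(W[...,2]<.15)
    box=lambda lo,hi: np.all((W>lo)&(W<hi),-1)&ok
    for nm,y in [('orange',-.289),('blue',-.158),('grey',-.224)]:
        q=W[box([.44,y-.03,.139],[.62,y+.03,.152])]; 
        v=np.linalg.svd(q[:,:2]-q[:,:2].mean(0),full_matrices=False)[2][0]; s=(q[:,:2]-q[:,:2].mean(0))@v
        print(nm,len(q),'mean',q.mean(0),'ang',np.degrees(np.arctan(v[1]/v[0])),'mid',q[:,:2].mean(0)+v*(np.percentile(s,1)+np.percentile(s,99))/2,np.ptp(s))
    q=W[mk['blue']&box([.4,.3,.008],[.7,.55,.021])]; print('plate',line(q))
    b=box([.45,.3,.15],[.65,.6,.30]); q=W[b]
    # front ring: points near min y, white
    white=(im.min(-1)>110)
    r=W[b&white]; print('white y hist',np.histogram(r[:,1],bins=np.arange(.3,.5,.01)))
    f=r[r[:,1]<.345]; print('ring',len(f),f.min(0),f.max(0),np.median(f,0))
    body=r[r[:,1]>.37]; t=body[body[:,2]>np.percentile(body[:,2],98)-.006]; print('body top z',np.median(t[:,2]),line(t))
# table edge straightness
for n,ax in [('top',1)]:
    im=np.load(f'pics/{n}0.npz')['im'].astype(int).sum(2); u=np.arange(60,500,20); e=[40+np.argmax(np.diff(cv2.blur(im[40:130,x].astype(np.float32),(1,3)).ravel())) for x in u]; p=np.polyfit(u,e,1); print((e-np.polyval(p,u)).round(1))
E
python3 m2.py
```

```text
== scene
orange 142 mean [ 0.5366 -0.2888  0.1435] ang 6.426921466723689 mid [ 0.5342 -0.2891] 0.11321345178785455
blue 145 mean [ 0.5242 -0.1596  0.1437] ang 6.739536029738422 mid [ 0.5205 -0.16  ] 0.11291642626047724
grey 142 mean [ 0.5305 -0.2242  0.1437] ang 6.378016055153787 mid [ 0.5288 -0.2244] 0.11226939529048757
plate ((543.9480590820312, 432.904296875), (127.1576919555664, 149.99598693847656), 89.25235748291016)
white y hist (array([  0,   0,  73, 108,   2,   2,  39, 136, 151, 151, 151, 161, 167,
       175,  24,  16,   0,   0,   0]), array([0.3 , 0.31, 0.32, 0.33, 0.34, 0.35, 0.36, 0.37, 0.38, 0.39, 0.4 ,
       0.41, 0.42, 0.43, 0.44, 0.45, 0.46, 0.47, 0.48, 0.49]))
ring 182 [0.5241 0.3245 0.1739] [0.5699 0.3438 0.218 ] [0.5576 0.3314 0.2094]
body top z 0.21804264555856767 ((542.4668579101562, 413.59832763671875), (86.94508361816406, 66.45407104492188), 89.95259857177734)
== top
orange 178 mean [ 0.5319 -0.2908  0.1437] ang 6.257823183714677 mid [ 0.5329 -0.2907] 0.10853573597040177
blue 170 mean [ 0.517  -0.1619  0.1435] ang 6.396652792220748 mid [ 0.5176 -0.1619] 0.10859830669596277
grey 180 mean [ 0.5244 -0.2264  0.1432] ang 6.170951658950703 mid [ 0.5246 -0.2263] 0.1087921431550585
plate ((540.1435546875, 430.2003173828125), (126.28430938720703, 147.1218719482422), 89.7981948852539)
white y hist (array([  0,   0,  42,  40,   0,   0,  40, 100, 111, 105,  99, 102, 109,
        84,   0,   0,   0,   0,   0]), array([0.3 , 0.31, 0.32, 0.33, 0.34, 0.35, 0.36, 0.37, 0.38, 0.39, 0.4 ,
       0.41, 0.42, 0.43, 0.44, 0.45, 0.46, 0.47, 0.48, 0.49]))
ring 82 [0.5167 0.3244 0.201 ] [0.5625 0.3358 0.2198] [0.5372 0.3299 0.2129]
body top z 0.2176092940474872 ((539.7055053710938, 404.0526123046875), (68.37809753417969, 62.66682052612305), 89.1911849975586)
[ -0.9   0.2  21.2 -23.7 -22.6 -22.5 -21.4  20.7  19.8  18.9 -19.   20.
  21.1  11.2   8.3  19.4 -14.5  -1.4  -5.3  -4.2 -12.2 -13.1]
```

```bash
python3 - <<'E'
import cv2,numpy as np
a=cv2.imread('pics/scene0.png')[180:350,385:535]; b=cv2.imread('pics/top0.png')[170:250,50:170]
a=cv2.resize(a,(450,510),interpolation=0); b=cv2.resize(b,(350,233),interpolation=0); o=np.zeros((510,800,3),np.uint8); o[:,:450]=a;o[:233,450:]=b; cv2.imwrite('pics/crop2.png',o)
E
```

```text
(no output)
```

View pics/crop2.png

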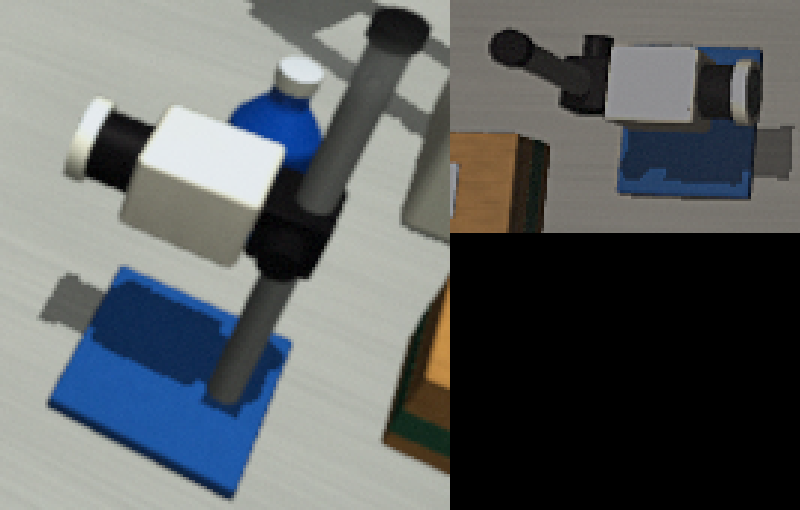

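The cassette yaw is about 6.3° and the lens is near (0.541, 0.334, 0.187), looking along −y to within about 0.5°. The two cameras agree to 3–4 mm. I'll hover over the cassette and use the gripper itself to settle what's left.

```bash
cat >> h.py <<'E'
from scipy.spatial.transform import Rotation as R
def down(yaw,flip=False):
    "tool down, tool y along world direction yaw+90deg (deg)"
    a=np.radians(yaw+(180 if flip else 0)); y=np.array([-np.sin(a),np.cos(a),0]); z=np.array([0,0,-1.]); x=np.cross(y,z)
    return R.from_matrix(np.c_[x,y,z]).as_rotvec()
E
python3 - <<'E'
from h import *
np.set_printoptions(precision=3,suppress=True)
for f in (0,1):
  print(f,ctrl.solve_ik([.5335,-.290,.2],down(6.3,f)),ctrl.solve_ik([.5335,-.290,.117],down(6.3,f)),ctrl.solve_ik([.541,.184,.24],down(-.4,f)))
f=0 if ctrl.solve_ik([.5335,-.290,.2],down(6.3,0)) is not None else 1
g=[ctrl.solve_ik([.5335,-.290,.2],down(6.3,k)) for k in (0,1)]
f=int(np.argmin([abs(x[5]) if x is not None else 9 for x in g])); print('flip',f)
t=ctrl.current_t(); ctrl.reach([.5335,-.290,.30],down(6.3,f)); ctrl.set_gripper(.04,30)
ctrl.move_l([.5335,-.290,.205],rate=.2)
print(ctrl.current_t(),ctrl.current_finger_gap(),ctrl.current_tcp_pos(),ctrl.current_contact_force())
for n in ['scene','top']: snap(n,n+'1')
a=cv2.imread('pics/scene1.png')[60:240,110:290]; b=cv2.imread('pics/top1.png')[120:280,300:460]
o=np.zeros((400,800,3),np.uint8); o[:,:400]=cv2.resize(a,(400,400));o[:,400:]=cv2.resize(b,(400,400)); cv2.imwrite('pics/crop3.png',o)
E
```

```text
0 [-0.612  0.414  1.551 -0.     1.176 -2.292] [-0.612  0.509  1.629 -0.     1.004 -2.292] [ 0.207  0.326  1.584 -0.     1.232 -1.357]
1 [-0.612  0.414  1.551 -0.     1.176  0.849] [-0.612  0.509  1.629 -0.     1.004  0.849] [ 0.207  0.326  1.584 -0.     1.232  1.785]
flip 1
5.25 0.04024396949342978 [ 0.534 -0.29   0.206] [ 0.913 -0.455  0.676]
```

View pics/crop3.png

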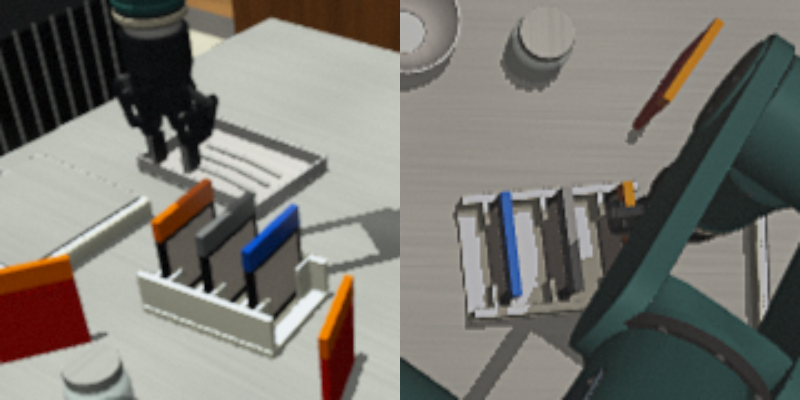

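The view shows the gripper above the orange cassette, with its fingers at scene crop (155,140) and (190,155). I'll measure where the scene camera puts the fingers.

```bash
python3 - <<'E'
from h import *
np.set_printoptions(precision=4,suppress=True)
a=np.radians(6.3); c=np.array([.5335,-.290]); ex=np.array([np.cos(a),np.sin(a)]); ey=np.array([-np.sin(a),np.cos(a)])
for n in ['scene','top']:
    z=np.load(f'pics/{n}1.npz'); W=world(n,z['d']); q=W[(z['d']>0)&np.all((W>[.43,-.36,.17])&(W<[.63,-.22,.30]),-1)]
    u=(q[:,:2]-c)@ex; v=(q[:,:2]-c)@ey
    print(n,len(q))
    for lo,hi in [(.18,.20),(.20,.215),(.215,.23),(.23,.25),(.25,.265),(.265,.30)]:
        k=(q[:,2]>lo)&(q[:,2]<hi)
        for nm,s in (('+',v>0),('-',v<0)):
            m=k&s
            if m.sum()>8: print(lo,nm,m.sum(),'v',np.percentile(v[m],[3,50,97])*1e3,'u',np.percentile(u[m],[3,50,97])*1e3)
    print('zmin',np.percentile(q[:,2],[1,3]))
E
```

```text
scene 1112
0.18 + 11 v [20.1614 25.133  29.0671] u [-6.7065  5.2839 10.2111]
0.18 - 17 v [-29.2959 -21.974  -19.9815] u [-9.5446  1.5974 11.1619]
0.2 + 41 v [18.9977 28.469  32.6052] u [-7.7299  7.3544 11.7622]
0.2 - 41 v [-34.5957 -22.276  -19.0635] u [-8.4718  5.2505 11.8574]
0.215 + 41 v [21.2913 29.6995 34.0342] u [-3.9406  5.6268 12.3857]
0.215 - 46 v [-33.1637 -22.3049 -19.6389] u [-10.9421   2.8893  11.5786]
0.23 + 84 v [20.3336 32.5852 52.7583] u [-9.2098  9.4026 13.6059]
0.23 - 94 v [-52.9239 -27.123  -20.8655] u [-10.0254   7.9017  13.4376]
0.25 + 108 v [15.1173 26.9654 56.9885] u [-12.365    8.4159  16.8669]
0.25 - 66 v [-57.282  -43.629  -14.8819] u [-9.4973 10.6562 17.0693]
0.265 + 311 v [ 6.8901 36.7477 64.6882] u [-11.9958   9.7929  19.3996]
0.265 - 252 v [-62.8545 -33.4902  -2.1876] u [-4.5098 10.6255 19.2924]
zmin [0.1967 0.2016]
top 149
0.23 + 23 v [24.9898 30.9948 44.9187] u [-13.0636  -6.8796  -0.004 ]
0.25 + 9 v [25.2847 41.2384 52.3445] u [-12.6869 -12.3448  16.105 ]
0.265 + 111 v [38.0687 55.6344 64.5442] u [-12.9963  -2.0376  10.2927]
zmin [0.2011 0.2157]
```

The scene camera puts the fingers symmetric at ±20 and ±33 mm, as they should be, so its error here is under 1 mm. Now I'll grasp.

```bash
python3 - <<'E'
from h import *
np.set_printoptions(precision=4,suppress=True)
hit=ctrl.move_l([.534,-.2893,.120],rate=.1,threshold=8); print('hit',hit,ctrl.current_tcp_pos(),ctrl.current_contact_force())
if not hit:
    ctrl.set_gripper(0.0,20); print(ctrl.current_finger_gap(),ctrl.current_gripper_force(),ctrl.current_contact_force(),ctrl.current_ft_torque(),ctrl.current_t())
E
```

```text
hit False [ 0.5345 -0.2896  0.1206] [ 0.5204 -0.0322 -0.129 ]
0.009782865313679449 23.54151427745819 [0.0339 0.2449 4.3873] [ 0.0171  0.0448 -0.0202] 6.7167
```

Gripped at a 9.8 mm gap with almost no side force. Next I'll grip firmer, lift, and check.

```bash
python3 - <<'E'
from h import *
np.set_printoptions(precision=4,suppress=True)
ctrl.set_gripper(0.0,70); print(ctrl.current_contact_force())
p=ctrl.current_tcp_pos()
hit=ctrl.move_l([p[0],p[1],.19],rate=.07,threshold=12); print(hit,ctrl.current_tcp_pos(),ctrl.current_contact_force(),ctrl.current_finger_gap(),ctrl.current_t())
if not hit:
    ctrl.move_l([p[0],p[1],.33],rate=.2); print(ctrl.current_tcp_pos(),ctrl.current_contact_force(),ctrl.current_finger_gap(),ctrl.current_gripper_force(),ctrl.current_t())
    snap('scene','scene2')
    a=cv2.imread('pics/scene2.png')[20:260,90:330]; cv2.imwrite('pics/crop4.png',cv2.resize(a,(560,560)))
E
```

```text
[-0.2026 -1.011   5.9371]
False [ 0.5342 -0.2894  0.1895] [-0.5784 -0.5164 -2.974 ] 0.00928986115293852 8.0833
[ 0.5338 -0.2892  0.3285] [-0.2679 -0.3037 -3.8577] 0.009184696335152103 68.09249997138977 8.9333
```

View pics/crop4.png

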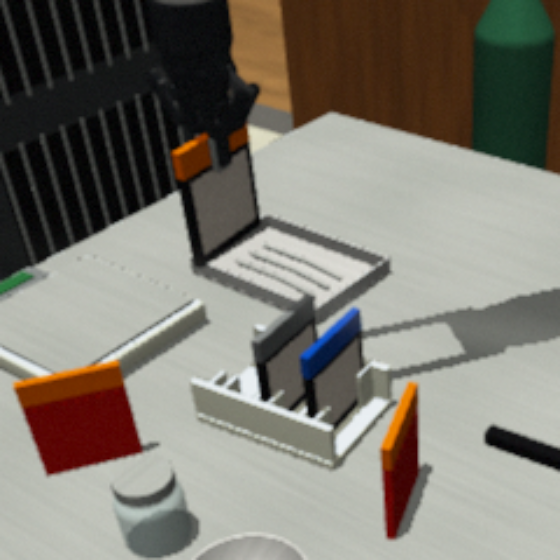

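The cassette came out cleanly and the other two stayed put. I'll carry it high to a point above the goal and measure it in the hand there.

```bash
cat > meas.py <<'E'
from h import *
np.set_printoptions(precision=4,suppress=True)
def face(tag,tcp,yaw,n='scene'):
    z=np.load(f'pics/{tag}.npz'); d=z['d']; W=world(n,d); a=np.radians(yaw)
    ex=np.array([np.cos(a),np.sin(a),0]); ey=np.array([-np.sin(a),np.cos(a),0]); Q=W-tcp
    u,v,w=Q@ex,Q@ey,Q[...,2]
    k=(d>0)&(abs(v)<.012)&(abs(u)<.075)&(w<.04)&(w>-.15)
    f=k&(abs(u)<.045)&(w<-.03)&(w>-.10)&(abs(v-.005)<.006)
    c,*_=np.linalg.lstsq(np.c_[u[f],w[f],np.ones(f.sum())],v[f],rcond=None)
    print('face n',f.sum(),'yaw err deg',np.degrees(c[0]),'pitch dv/dw deg',np.degrees(c[1]),'v0',c[2]*1e3,'resid',np.std(v[f]-c[0]*u[f]-c[1]*w[f]-c[2])*1e3)
    for lo in np.arange(-.10,-.02,.02):
        m=k&(w>lo)&(w<lo+.02); print('w',round(lo,2),'u ext',u[m].min()*1e3,u[m].max()*1e3)
    for lo in np.arange(-.045,.045,.03):
        m=k&(u>lo)&(u<lo+.03); print('u',round(lo,3),'w ext',w[m].min()*1e3,w[m].max()*1e3)
E
python3 - <<'E'
from meas import *
face('scene2',np.array([.5338,-.2892,.3285]),6.3)
ctrl.reach([.541,.184,.34],down(-.4,1)); ctrl.hold(.3)
p=ctrl.current_tcp_pos(); print(p,R.from_rotvec(ctrl.current_tool_rot()).as_matrix(),ctrl.current_t(),ctrl.current_finger_gap())
for n in ['scene','top']: snap(n,n+'3')
face('scene3',p,-.4)
cv2.imwrite('pics/both3.png',np.hstack([cv2.resize(cv2.imread('pics/scene3.png')[60:360,260:560],(400,400)),cv2.resize(cv2.imread('pics/top3.png')[80:330,50:300],(400,400))]))
E
```

```text
face n 604 yaw err deg 0.04214322358498983 pitch dv/dw deg 0.21179932521449588 v0 4.630488626768074 resid 1.122526014263441
w -0.1 u ext -54.578388870032015 56.66885490964147
w -0.08 u ext -56.67216203704084 57.17430170383912
w -0.06 u ext -58.00176292780214 55.999606452192495
w -0.04 u ext -58.079793565199985 55.7016997978913
u -0.045 w ext -106.65680664762422 13.267362626612655
u -0.015 w ext -105.22534832376174 39.76383660560806
u 0.015 w ext -107.82202421830922 24.31535908915916
[0.5413 0.1834 0.34  ] [[ 1.     -0.0079 -0.    ]
 [-0.0079 -1.     -0.0001]
 [-0.      0.0001 -1.    ]] 11.0167 0.009577492303177587
face n 477 yaw err deg -0.11439881993689963 pitch dv/dw deg 0.25608197560218854 v0 4.664319414807105 resid 0.4298504786652666
w -0.1 u ext -55.65399740848801 56.35348843230667
w -0.08 u ext -56.60803196430924 56.431836593276486
w -0.06 u ext -56.679226987703956 56.037356548121124
w -0.04 u ext -56.36122356501984 55.99573921632543
u -0.045 w ext -107.17428105672732 23.279911381422767
u -0.015 w ext -106.48011849515704 39.56011264569309
u 0.015 w ext -105.0556042796963 25.097766358282925
```

View pics/both3.png

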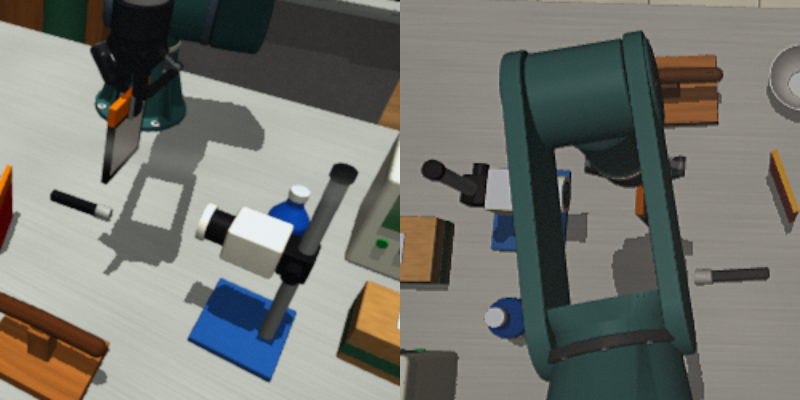

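In the hand the cassette is square (about 0.1° yaw, 0.25° pitch), centred to under 1 mm, and its middle is 43 mm below the TCP. The scene camera agrees with the arm here too. Now I'll refine the lens with averaged scene frames.

```bash
cat > lens.py <<'E'
from meas import *
from scipy.optimize import least_squares
D=[];
for i in range(6): im,d=cams.camera('scene'); D.append(np.where(d>0,d,np.nan))
d=np.nanmedian(D,0); print('noise',np.nanmedian(np.nanstd(D,0))); d=np.nan_to_num(d); np.savez('pics/sceneL.npz',im=im,d=d)
W=world('scene',d); ok=d>0; lum=im.min(-1)
b=lambda lo,hi: ok&np.all((W>lo)&(W<hi),-1)
n=np.cross(np.roll(W,-1,1)-np.roll(W,1,1),np.roll(W,-1,0)-np.roll(W,1,0)); n/=np.linalg.norm(n,axis=-1,keepdims=True)+1e-12
B=b([.49,.36,.14],[.6,.47,.235])
top=W[B&(abs(n[...,2])>.95)&(lum>90)]; sx=W[B&(abs(n[...,0])>.95)&(lum>60)]
print('body top',len(top),np.median(top,0),top.min(0),top.max(0))
c,*_=np.linalg.lstsq(np.c_[sx[:,1],sx[:,2],np.ones(len(sx))],sx[:,0],rcond=None); print('body +x face x',np.median(sx,0),sx.min(0),sx.max(0),'dx/dy deg',np.degrees(c[0]),len(sx))
ring=W[b([.49,.31,.14],[.6,.345,.235])&(lum>100)]; print('ring',len(ring),np.percentile(ring,[1,5,50,95,99],axis=0))
def res(p,q,r): return np.hypot(q[:,0]-p[0],q[:,2]-p[1])-r
s=least_squares(res,[.542,.187],args=(ring[(ring[:,1]>.328)],.029),loss='soft_l1',f_scale=.001); print('ring axis (r=29)',s.x)
barrel=W[b([.5,.343,.14],[.6,.366,.235])]; s=least_squares(lambda p:res(p,barrel,p[2]),[.542,.187,.022],loss='soft_l1',f_scale=.001); print('barrel',s.x,len(barrel))
hsv=cv2.cvtColor(im,cv2.COLOR_RGB2HSV).astype(int); bl=(hsv[...,0]>105)&(hsv[...,0]<125)&(hsv[...,1]>150)
pl=W[bl&b([.4,.3,.009],[.7,.55,.022])]; print('plate',cv2.minAreaRect((pl[:,:2]*1000).astype(np.float32)),np.median(pl[:,2]))
col=W[b([.5,.44,.05],[.58,.51,.15])]; s=least_squares(lambda p:np.hypot(col[:,0]-p[0],col[:,1]-p[1])-p[2],[.541,.477,.012],loss='soft_l1',f_scale=.001); print('column',s.x,len(col))
E
python3 lens.py
```

```text
noise 0.0019570948
body top 687 [0.5419 0.4039 0.2182] [0.5135 0.3703 0.2168] [0.5711 0.4386 0.2194]
body +x face x [0.5735 0.4061 0.1908] [0.5508 0.369  0.1407] [0.5758 0.4696 0.2346] dx/dy deg -5.86161475296431 671
ring 195 [[0.5254 0.3248 0.1794]
 [0.5298 0.3254 0.1868]
 [0.558  0.3316 0.2086]
 [0.5682 0.3373 0.2169]
 [0.5686 0.3382 0.2175]]
ring axis (r=29) [0.5393 0.1876]
barrel [0.54   0.1883 0.0238] 299
plate ((543.5401611328125, 432.9437255859375), (127.05525207519531, 147.38829040527344), 89.28520202636719) 0.015846442415630935
column [0.5413 0.4667 0.0109] 412
```

```bash
python3 - <<'E'
from meas import *
from scipy.optimize import least_squares
z=np.load('pics/sceneL.npz'); im,d=z['im'],z['d']; W=world('scene',d); ok=d>0
b=lambda lo,hi: ok&np.all((W>lo)&(W<hi),-1)
q=W[b([.567,.376,.168],[.58,.433,.21])]
s=least_squares(lambda p:q[:,0]-p[0]-p[1]*(q[:,1]-.405)-p[2]*(q[:,2]-.19),[.5735,0,0],loss='soft_l1',f_scale=.0007); print('face x',s.x[0],'deg',np.degrees(s.x[1:]),len(q))
for lo,hi in [(.03,.08),(.08,.14),(.23,.28),(.28,.33)]:
    c=W[b([.51,.43,lo],[.58,.51,hi])]
    f=least_squares(lambda p:np.hypot(c[:,0]-p[0],c[:,1]-p[1])-p[2],[.541,.47,.012],loss='soft_l1',f_scale=.001); print(lo,f.x,len(c))
# edges of body top: per-column mean y min/max of white top
t=W[b([.515,.34,.2155],[.57,.46,.221])]; t=t[t[:,1]>.355]
for lo in np.arange(.515,.57,.011):
    k=t[(t[:,0]>lo)&(t[:,0]<lo+.011)]; print(round(lo,3),k[:,1].min(),k[:,1].max(),end=' | ')
t0=np.load('pics/top0.npz'); Wt=world('top',t0['d']); k=(t0['d']>0)&np.all((Wt>[.48,.42,.25])&(Wt<[.58,.53,.36]),-1); print('\ntop col',np.median(Wt[k],0),Wt[k].max(0),Wt[k].min(0))
E
```

```text
face x 0.5735682562201774 deg [ 0.7185 -0.0224] 551
0.03 [0.5413 0.4667 0.011 ] 190
0.08 [0.5412 0.4667 0.011 ] 264
0.23 [0.5415 0.4669 0.0109] 331
0.28 [0.5416 0.467  0.011 ] 376
0.515 0.36773182384509767 0.4401389132515414 | 0.526 0.367902981330818 0.440598617118814 | 0.537 0.36761992749885747 0.4582825582914534 | 0.548 0.36775424932771483 0.45956307721149464 | 0.559 0.3672106034947046 0.4402076330069406 | 
top col [0.5378 0.4593 0.3384] [0.5541 0.4801 0.3518] [0.5266 0.451  0.2512]
```

The column, body, ring, barrel and plate all agree: lens at (0.5395, 0.325, 0.1865), yaw −0.7°. The plate is simply not centred under the camera, while the column-to-ring distance of 142 mm matches the data given. Next I'll move to the goal.

```bash
python3 - <<'E'
from meas import *
T=np.array([.5377,.1752,.2295]); o=down(-.6,1)
ctrl.move_l([T[0],T[1],.34],o,rate=.05)
print(ctrl.move_l(T,o,rate=.08,threshold=15)); ctrl.hold(.5)
e=T-ctrl.current_tcp_pos(); print('err',e)
if np.abs(e).max()>.0003: ctrl.move_l(T+e,o,rate=.02); ctrl.hold(.5)
p=ctrl.current_tcp_pos(); print(T-p,R.from_rotvec(ctrl.current_tool_rot()).as_matrix()[:,1],ctrl.current_contact_force(),ctrl.current_finger_gap(),ctrl.current_t(),np.abs(ctrl.current_joint_velocities()).max())
snap('scene','scene4'); snap('top','top4'); face('scene4',p,-.7)
cv2.imwrite('pics/s4.png',cv2.resize(cv2.imread('pics/scene4.png'),(784,588)))
E
```

```text
False
err [ 0.  0. -0.]
[ 0.  0. -0.] [-0.0105 -0.9999  0.    ] [-1.7183  0.2862 -3.7439] 0.009284997941883649 13.7917 0.0016344752384483323
face n 381 yaw err deg 0.11300863991708941 pitch dv/dw deg 0.2949813701623934 v0 4.624969284776445 resid 0.46298210273155094
w -0.1 u ext -54.31913791186513 56.432776866229
w -0.08 u ext -54.0527687453829 56.410988853951714
w -0.06 u ext -56.3642013852131 56.18907839816804
w -0.04 u ext -56.53271401132991 57.029927241932356
u -0.045 w ext -105.70963704208297 -12.811829868701718
u -0.015 w ext -105.58815987525489 39.73361413551274
u 0.015 w ext -104.94910627001435 25.642806937222318
```

View pics/s4.png

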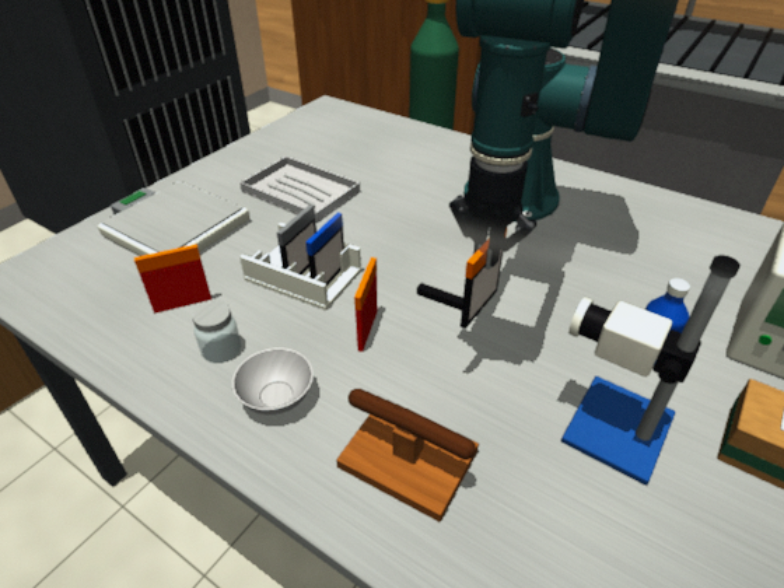

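The picture shows the cassette at scaled px (480,285), held upright with its window towards the lens at (583,318). Everything else is where it was. Handing in.

```bash
python3 -c "
from h import *
print(ctrl.current_t(), ctrl.finish_job())"
```

```text
the job is handed in; nothing more can be done
13.8917 None
```

The orange-topped cassette is out of its rack and held still and upright 15 cm in front of the inspection lens, window towards it; by my measurements it is level with the lens and square to within about half a degree, nothing else moved, and I handed the job in at 13.9 s.

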